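# Key the ice-bucket lid onto its pin and press it shut

### The arm

A 6-joint arm with a two-finger parallel gripper is mounted at the origin on the work surface. World frame = base frame: x ahead of the robot, y to its left, z up, the work surface at z = 0. Lengths are in m, angles in rad, forces in N, time in s.
With the tool pointing down it reaches from about 0.325 to 0.9 m from the base axis. Payload 6.1 kg.
Tool frame: the origin (TCP) lies at the very end of the fingers, on their centre line; the grasp point (between the pads) lies grip_depth behind it (grip_depth is the distance from the TCP to the grasp point, in m); z points along the fingers, y is the line along which they close (so a half turn about z gives the same grasp; the last joint's range is limited). The gripper opens to 85 mm and grips with 20 to 120 N. Pads are 22 mm wide; open, the fingers measure 114 mm over their backs; the gripper's body (76 mm by 85 mm) begins 54 mm behind the grasp point. The pads swing forward as they close: fully open they stand 13 mm farther back than shut.
Start: joints at [-1.332, 0.22, 1.526, -0, 1.395, -0.126], TCP at [0.223, -0.584, 0.231] pointing down, gripper open.
Joint ranges: [-2.98, 2.98], [-0.91, 2.08], [0.09, 2.57], [-1.24, 4.39], [0.2, 2.65], [-2.68, 2.68]. Speed limits (rad/s): [2.57, 2.57, 3.01, 3.14, 3.14, 3.14].

### API

Orientations are given as a unit quaternion [w, x, y, z].
In Python, from cell import read_state, camera, calibration, job_done, grip_depth gives the robot as it stands.
- The arm moves only by the shell command python3 -m inch 'ROWS' [FORCE]. ROWS is JSON, a list of rows, each a list of 7 numbers: the shift along the tool's x, y, z in mm, then the turn, a rotation vector about the tool's x, y, z in rad, then the finger opening in mm, from 0 to 85.4. In form: [[x, y, z, wx, wy, wz, fingers], ...]. A call has 1 to 20 rows; each row is the pose to reach, as a shift and turn from the pose commanded when the call began, along the tool's axes at that moment; what a row does not reach only later rows make up. A row lasts 1/12 s, in which the tool goes at most 41.7 mm and 7.16 degrees, less where a joint would pass 70% of its speed; a pose out of reach is approached as far as the arm can. A call with a gripper value outside its range is refused whole. The fingers move at their own pace and stop on an object; FORCE is the grip in N (left out, the last holds). Time passes only in rows, so rows that repeat a pose let the fingers close. It gives the time, the measured TCP pose, the force, the opening and the grip force at its end, in the units of the state.
- read_state(): the state, without advancing time (a new reading comes with each control period).
- camera(name): name is "scene" or "top" or "wrist"; returns (picture, depth): 384x512x3 uint8, red, green, blue; 384x512 float32, m along the optical axis (not along the pixel's ray), 0 where there is no reading.
- calibration(name): a dict with "fx", "fy", "cx", "cy" (pixels), "pose" (4x4, takes a point from camera to world coordinates). Camera axes: x right, y down, z forward; pixel columns grow to the right and rows downward; lengths in m; the calibration is good to about 2 mm. A picture is of the moment at which its call begins: read the wrist's pose just before it. calibration takes no time and is no camera call; for the wrist camera it gives the pose at the moment of the call.
- job_done(): hands the job in; it is judged then, once.
The state is a dict: "t": time; "joint_positions": joint angles; "qvel": joint speeds; "tau": joint torques, N m; "position": TCP position; "tool_rot": TCP orientation; "force": force on the tool from outside, world axes, zero at the start; "moment": the same for the moment, N m; "finger_gap": finger opening in m; "gripper_force": force on a finger pad.
Only numpy, scipy, OpenCV 4.12 (cv2) and the standard library are available. Lean on these libraries where they do the work, as an engineer would, in place of code of your own. Each camera call takes 0.05 s, during which the arm holds its last target. There are 200 camera calls.

### The job

Close the ice bucket: with a fingertip against the upright fin on its lid, turn the lid round until the notch in its edge stands over the pin on the bucket's rim, then press the lid down until it is fully home. Do not pinch the fin or lift the lid, and leave the carafe, the glasses and the serving board where they are.

Things in the scene. Friction and masses are not known exactly. Their poses are not given: they have to be found in the camera images.
- bucket: Stainless steel ice bucket, round, 200 mm across at the rim, 150 mm tall, fixed to the table, with two carrying loops on its sides that reach 117 mm from its axis. Origin under its centre; its +x axis points to the pin.
- lid_centre (a point): Centre of the flat top face of the bucket's lid: a steel disc 168 mm across, 8 mm thick, held level in the bucket's mouth by a rubber gasket. It turns about the vertical through this point and slides down. Its top is 163 mm above the table at the start, 150 mm (flush with the rim) when home. A mushroom knob, 40 mm across, stands 18 mm up in its middle.
- knob_top (a point): Centre of the flat top of the lid's mushroom knob (40 mm across), 18 mm above the lid's top face: a good place to press.
- notch (a point): Middle of the notch in the lid's edge, 77 mm from the lid's centre, at the height of the lid's top face: the only gap in the edge, about 14 mm deep and 15 to 19 mm wide, right through the thickness.
- pin (a point): The pin: a round steel bar 8 mm thick that lies level and points at the lid's axis across the bucket's rim, reaching from 74 to 116 mm from the axis; this point on its centre line is 88 mm from the axis and 150 mm above the table. The lid's edge starts just above the pin and rests on it unless the notch is over it, within about 3 mm to either side.
- fin (a point): The fin on the lid, opposite the notch: an upright steel plate 30 mm long (pointing at the lid's centre, from 42 to 72 mm from it), 12 mm thick, standing 24 mm above the lid's top face. This point is half-way up it (12 mm above the lid's top face), 57 mm from the lid's centre. Pushed on its flat side it turns the lid.
- fin_a: One half of the fin's thickness (6 mm), below its 4 mm top cap; the half on the side that faces the way of growing lid_turn. Its origin is on the middle plane of the fin, 57 mm from the lid's centre, 10 mm above the lid's top face.
- fin_b: The other half of the fin's thickness; same origin. Both halves squeezed at once means that the fin is pinched.
- lid_turn (a joint): Turn of the lid about its axis, rad, counter-clockwise from above positive; 0 (and 2 pi) when the notch is exactly over the pin. Starts between 0.9 and 5.38 and can be turned either way. Stays where it is left (about 1 to 2 N at the fin to turn it).
- lid_press (a joint): How far the lid is pressed down, m: 0 at the start, 0.001 to 0.003 when stopped by the pin, 0.013 fully home; negative when lifted. The gasket holds it wherever it is left; pressing it takes about 4 to 8 N.
- glass_1_mid (a point): Stemless wine glass, clear, 84 mm across, 105 mm tall, standing on the serving board; this point is on its axis, 50 mm up. Leave alone.
- glass_2_mid (a point): Second stemless wine glass, the same, standing on the table beyond the bucket; point 50 mm up. Leave alone.
- carafe_mid (a point): Empty clear glass carafe, 104 mm across, 220 mm tall, on the table; point on its axis 90 mm up. Leave alone.
- board: Round wooden serving board, 260 mm across, 18 mm thick, lying on the table with a glass on it; origin under its centre. Leave alone.

How it is judged:
At the end, for the whole second after the job is handed in: The lid is pressed down at least 11 mm of its 13 mm with its notch over the pin (notch point within 13.5 mm of the pin point, 11 mm when exactly lined up), at rest, and the carafe, both glasses and the board are within 20 mm of where they started (value of joint lid_press above 0.011 m and horizontal distance between notch and pin below 0.0135 m and velocity of joint lid_turn between -0.05 and 0.05 rad/s and velocity of joint lid_press between -0.005 and 0.005 m/s and distance of each of glass_1_mid, glass_2_mid, carafe_mid, board from where it was at the start of the episode below 0.02 m); the robot touches nothing.
It fails at once if the lid is lifted more than 4 mm (value of joint lid_press below -0.004 m).
It fails at once if the fin is pinched between the fingers (contact force between each of fin_a, fin_b and the fingers above 0.5 N).
It fails at once if the carafe, a glass or the board is pushed or lifted more than 20 mm (distance of any of glass_1_mid, glass_2_mid, carafe_mid, board from where it was at the start of the episode above 0.02 m).
It also fails if it takes over 61 s, if anything falls off the work surface, if the arm or the gripper's body presses on something with over 40 N, if the wrist force passes 120 N, or if a joint passes its speed limit or range.

## Working session

There is one attempt and no reset: what is moved stays moved. The work goes in short steps, Python scripts to look and compute and a shell command to move; the robot and the scene stay as the last step left them, time stands still between calls to the robot, and variables do not carry over. Pictures are saved under pics/ and viewed, at most 10 in all, crops included, and the job is handed in when it is done.

```bash
mkdir -p pics; python3 - <<'E'
from cell import *
import cv2,numpy as np
s=read_state();print(s["t"],s["position"],s["tool_rot"],grip_depth)
a,d=camera("top");b,e=camera("scene")
np.savez("a.npz",a=a,d=d,b=b,e=e)
cv2.imwrite("pics/top.png",cv2.resize(a[...,::-1],(800,600)))
cv2.imwrite("pics/scene.png",b[...,::-1])
for n in("top","scene"):
  c=calibration(n);print(n,c["fx"],c["cx"],c["cy"],np.round(c["pose"],3).tolist())
E
```

```text
0.0 [ 0.2228307  -0.58326383  0.23015606] [-9.91087034e-04  9.83410909e-01  1.81389084e-01 -4.80669813e-05] 0.0187
top 374.9815327752188 252.17394359875976 196.22559729359284 [[0.029, -0.986, 0.167, 0.446], [-0.999, -0.034, -0.025, -0.02], [0.03, -0.166, -0.986, 1.209], [0.0, 0.0, 0.0, 1.0]]
scene 463.520661474833 255.11944177464798 198.3873133082895 [[-0.723, 0.552, -0.415, 1.172], [0.691, 0.563, -0.454, 0.566], [-0.017, -0.615, -0.788, 1.181], [0.0, 0.0, 0.0, 1.0]]
```

View pics/top.png

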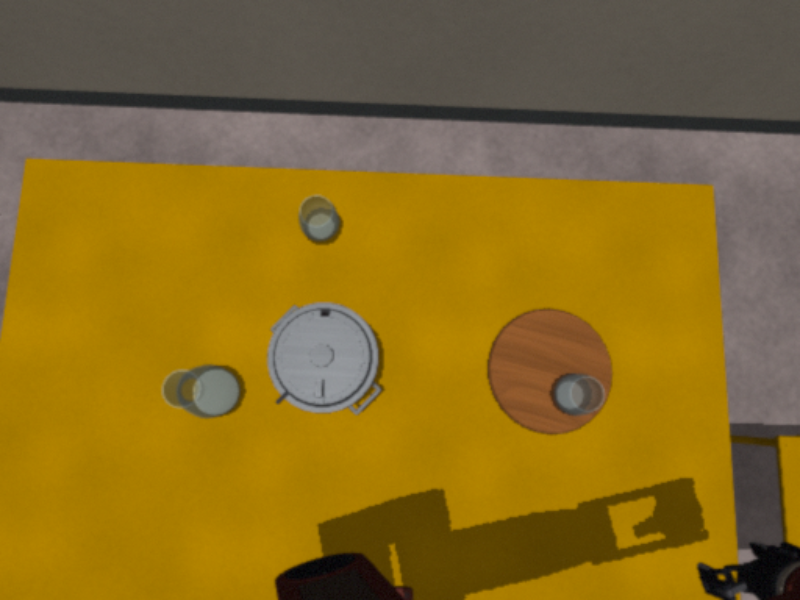

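View pics/scene.png

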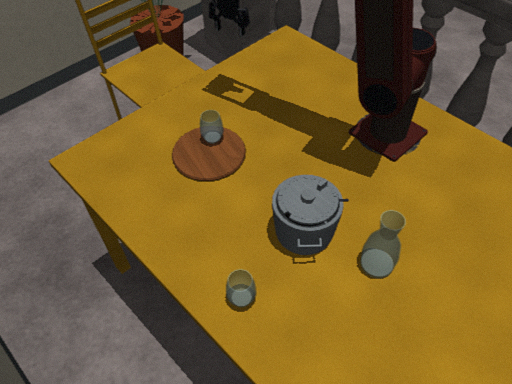

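The top view (800x600) shows the knob at (321,355), the notch (black) at (325,312), the fin at (323,388) and the pin's outer end at (281,400). The carafe is to the left at (215,390), with glass 2 at (320,220) beyond the bucket. Next I'll convert these to world positions.

```bash
cat > h.py <<'E'
import numpy as np
from cell import *
def ray(name,u,v,z,c=None):
    c=c or calibration(name);P=np.array(c["pose"])
    r=P[:3,:3]@np.array([(u-c["cx"])/c["fx"],(v-c["cy"])/c["fy"],1]);o=P[:3,3]
    return o+r*(z-o[2])/r[2]
E
python3 - <<'E'
from h import *
import cv2
f=np.load("a.npz")
a=f["a"];cv2.imwrite("pics/crop.png",cv2.resize(a[185:275,160:260,::-1],(800,720)[:1]+(720,),interpolation=cv2.INTER_CUBIC)[:600])
k=.64
for n,u,v,z in(("knob",321,355,.181),("notch",325,312,.163),("fin",323,388,.187),("pinend",280,401,.15),("rimL",267,358,.15),("rimR",380,358,.15),("rimT",322,304,.15),("rimB",322,413,.15),("glass2base",322,228,.0),("carafe base",215,391,0),("carafetop",178,388,.22)):
  print(n,ray("top",u*k,v*k,z).round(4))
E
```

```text
knob [0.53   0.0793 0.181 ]
notch [0.6091 0.0776 0.163 ]
fin [0.4728 0.0724 0.187 ]
pinend [0.4487 0.1507 0.15  ]
rimL [0.5241 0.1785 0.15  ]
rimR [ 0.5304 -0.0241  0.15  ]
rimT [0.6257 0.085  0.15  ]
rimB [0.4299 0.0754 0.15  ]
glass2base [0.8155 0.108  0.    ]
carafe base [0.4652 0.3069 0.    ]
carafetop [0.4648 0.3085 0.22  ]
```

View pics/crop.png

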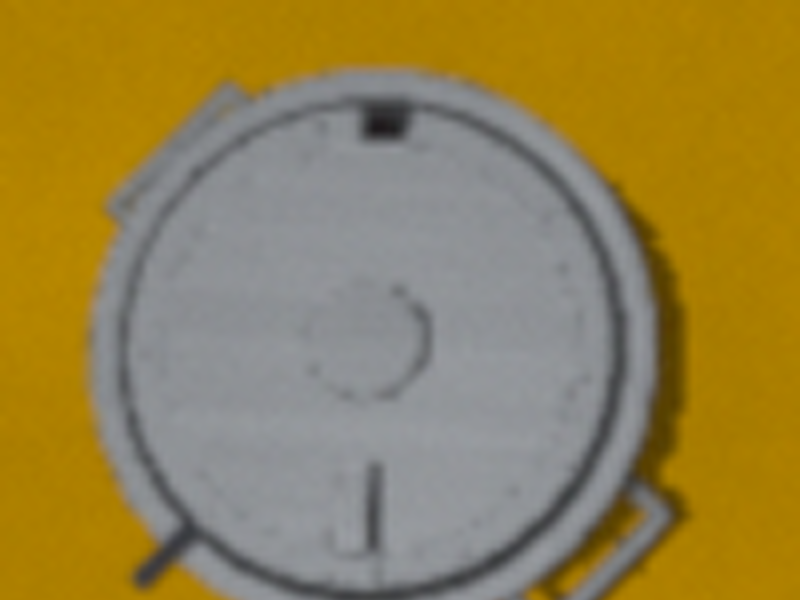

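```bash
python3 -m inch '[[481,-561,-20,0,0,0.365,0],[481,-561,-20,0,0,0.365,0],[481,-561,-20,0,0,0.365,0],[481,-561,-20,0,0,0.365,0],[481,-561,-20,0,0,0.365,0],[481,-561,-20,0,0,0.365,0],[481,-561,-20,0,0,0.365,0],[481,-561,-20,0,0,0.365,0],[481,-561,-20,0,0,0.365,0],[481,-561,-20,0,0,0.365,0],[481,-561,-20,0,0,0.365,0],[481,-561,-20,0,0,0.365,0],[481,-561,-20,0,0,0.365,0],[481,-561,-20,0,0,0.365,0],[481,-561,-20,0,0,0.365,0],[481,-561,-20,0,0,0.365,0],[481,-561,-20,0,0,0.365,0],[481,-561,-20,0,0,0.365,0],[481,-561,-20,0,0,0.365,0],[481,-561,-20,0,0,0.365,0]]' 30
python3 - <<'E'
from h import *
import cv2
s=read_state();print(s["t"],s["position"],s["tool_rot"],s["joint_positions"],s["force"])
a,d=camera("wrist");c=calibration("wrist");print(c["fx"],c["cx"],c["cy"],np.round(c["pose"],3).tolist())
np.savez("w.npz",a=a,d=d);cv2.imwrite("pics/w1.png",cv2.resize(a[...,::-1],(800,600)))
E
```

```text
t: 1.77
position: [0.4719, 0.1133, 0.2507]
tool_rot: [0.0, 1.0, 0.002, -0.001]
force: [0.1, 0.2, -0.1]
finger_gap: -0.0002
gripper_force: 0.0
1.7667 [0.47187356 0.11332242 0.2506776 ] [ 1.29126581e-04  9.99998229e-01  1.74207577e-03 -7.00063373e-04] [ 7.31192107e-02 -1.31898599e-01  1.85436038e+00 -1.59540792e-04
  1.42054585e+00  1.64045538e+00] [ 0.11191373  0.17597644 -0.06184743]
279.2524099239476 255.19719204671895 191.4694390238744 [[0.001, -0.948, -0.317, 0.553], [-1.0, -0.001, -0.001, 0.112], [0.001, 0.317, -0.948, 0.394], [0.0, 0.0, 0.0, 1.0]]
```

View pics/w1.png

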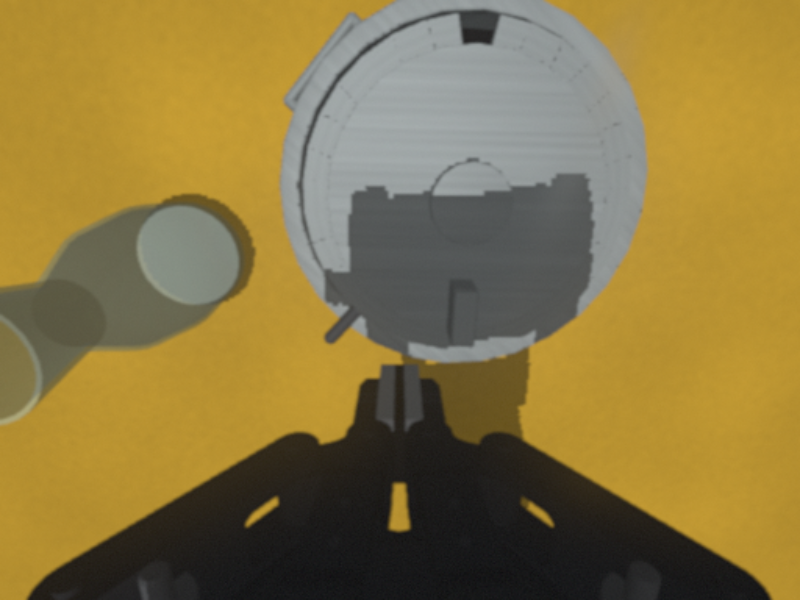

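The wrist view shows the knob at (472,202), the notch at (479,28), the fin top around (466,315), and the pin from (357,310) to (330,338). The closed fingertips, at (400,370), are about 15 mm wide.

```bash
python3 - <<'E'
from h import *
k=.64;P={}
for n,u,v,z in(("knob",472,202,.181),("notch",479.5,28,.163),("fin_in",465,290,.187),("fin_out",463,345,.187),("finL",454,318,.187),("finR",477,318,.187),("pin_in",357,310,.154),("pin_out",330,338,.154),("rimL",281,165,.15),("rimR",647,165,.15)):
  p=P[n]=ray("wrist",u*k,v*k,z);q=p-P["knob"];print(n,p.round(4),np.hypot(*q[:2]).round(4),np.degrees(np.arctan2(q[1],q[0])).round(1))
E
```

```text
knob [0.5315 0.0764 0.181 ] 0.0 0.0
notch [0.6085 0.0742 0.163 ] 0.077 -1.6
fin_in [0.4892 0.0786 0.187 ] 0.0423 177.1
fin_out [0.4594 0.0781 0.187 ] 0.0721 178.6
finL [0.4744 0.0834 0.187 ] 0.0575 173.0
finR [0.4744 0.0717 0.187 ] 0.0573 -175.3
pin_in [0.4667 0.1358 0.154 ] 0.0879 137.5
pin_out [0.4489 0.1524 0.154 ] 0.1122 137.4
rimL [0.5476 0.1743 0.15  ] 0.0992 80.7
rimR [ 0.5478 -0.0212  0.15  ] 0.099 -80.5
```

```bash
python3 -m inch '[[3,0,30,0,0,0,0],[3,0,60,0,0,0,0],[3,0,82,0,0,0,0],[3,0,82,0,0,0,0],[3,0,82,0,0,0,0]]'
python3 - <<'E'
from h import *
s=read_state();p=s["position"];print(p)
C=np.array([.5315,.0764])
for a in np.arange(0,140,7):
  f=np.radians(178.5+a);t=C+.057*np.array([np.cos(f),np.sin(f)])-.0135*np.array([-np.sin(f),np.cos(f)])
  d=(t-p[:2])*1e3;print(a,round(d[0]),round(-d[1]),round(-np.radians(a),2))
E
```

```text
t: 2.23
position: [0.4741, 0.1105, 0.1685]
tool_rot: [0.0, 1.0, -0.001, -0.001]
force: [-0.1, 0.3, 0.4]
finger_gap: -0.0002
gripper_force: 0.0
[0.47409276 0.11052622 0.1685407 ]
0 1 19 -0.0
7 -1 26 -0.12
14 -1 33 -0.24
21 -1 40 -0.37
28 0 47 -0.49
35 2 54 -0.61
42 5 61 -0.73
49 9 67 -0.86
56 13 73 -0.98
63 18 78 -1.1
70 24 82 -1.22
77 30 86 -1.34
84 37 89 -1.47
91 43 91 -1.59
98 50 92 -1.71
105 58 93 -1.83
112 65 92 -1.95
119 72 91 -2.08
126 79 89 -2.2
133 85 86 -2.32
```

```bash
python3 -m inch '[[1,10,0,0,0,0,0],[1,19,0,0,0,0,0],[-1,26,0,0,0,-0.12,0],[-1,33,0,0,0,-0.24,0],[-1,40,0,0,0,-0.37,0],[0,47,0,0,0,-0.49,0],[2,54,0,0,0,-0.61,0],[5,61,0,0,0,-0.73,0],[9,67,0,0,0,-0.86,0],[13,73,0,0,0,-0.98,0],[18,78,0,0,0,-1.1,0],[24,82,0,0,0,-1.22,0],[30,86,0,0,0,-1.34,0],[37,89,0,0,0,-1.47,0],[43,91,0,0,0,-1.59,0],[50,92,0,0,0,-1.71,0],[58,93,0,0,0,-1.83,0],[65,92,0,0,0,-1.95,0],[72,91,0,0,0,-2.08,0],[72,91,0,0,0,-2.08,0]]'
python3 - <<'E'
from h import *
import cv2
s=read_state();print(s["joint_positions"])
a,d=camera("wrist");cv2.imwrite("pics/w2.png",cv2.resize(a[...,::-1],(800,600)))
a,d=camera("top");cv2.imwrite("pics/t2.png",cv2.resize(a[180:276,160:260,::-1],(600,576),interpolation=cv2.INTER_CUBIC))
E
```

```text
t: 3.9
position: [0.5487, 0.0195, 0.171]
tool_rot: [0.001, 0.505, 0.863, 0.0]
force: [-0.3, 0.3, 0.8]
finger_gap: 0.0001
gripper_force: 0.0
[-1.07919328e-01  8.87600445e-02  1.79040350e+00 -4.04886223e-04
  1.25958435e+00 -6.20580614e-01]
```

View pics/w2.png

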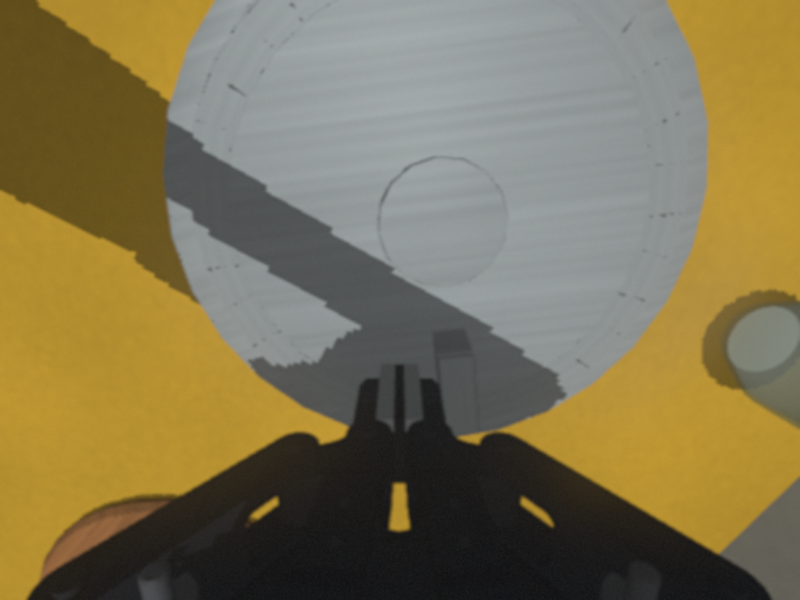

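The fin (inner top edge at (440..474,354)) is just right of the fingertip and has been carried round. The knob is at (443,221). I'll measure the current fin angle.

```bash
python3 - <<'E'
from h import *
k=.64;P={}
for n,u,v,z in(("knob",443,221,.181),("fin_in",457.5,354,.187),("finRo",479,431,.187),("finRi",474,353,.187)):
  p=P[n]=ray("wrist",u*k,v*k,z);q=p-P["knob"];print(n,p.round(4),np.hypot(*q[:2]).round(4),np.degrees(np.arctan2(q[1],q[0])).round(2)%360)
s=read_state();print(s["position"])
E
```

```text
knob [0.5301 0.0797 0.181 ] 0.0 0.0
fin_in [0.5548 0.0461 0.187 ] 0.0418 306.28
finRo [0.5762 0.0249 0.187 ] 0.0717 310.1
finRi [0.5592 0.0489 0.187 ] 0.0424 313.4
[0.54780811 0.01983433 0.17056441]
```

View pics/t2.png

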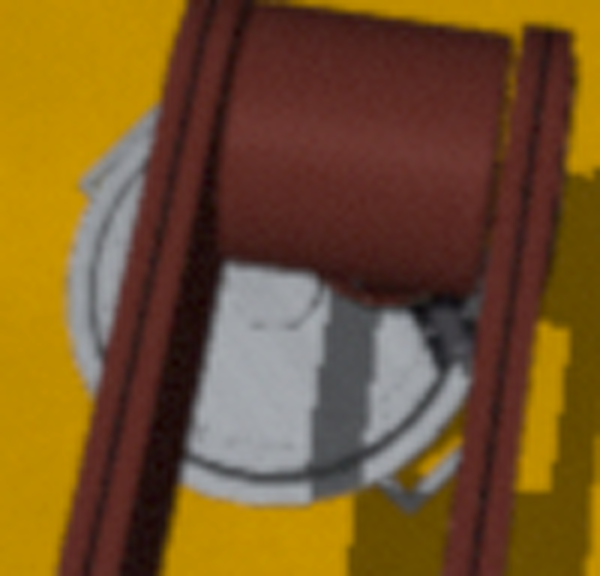

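```bash
python3 -m inch '[[-1,5,0,0,0,-0.09,0],[-1.5,8,0,0,0,-0.14,0],[-1.5,11,0,0,0,-0.19,0],[-1.5,11,0,0,0,-0.19,0],[-1.5,11,0,0,0,-0.19,0],[-1.5,0,0,0,0,-0.19,0],[-1.5,-6,-20,0,0,-0.19,0],[-1.5,-6,-60,0,0,-0.19,0],[-1.5,-6,-100,0,0,-0.19,0],[-1.5,-6,-110,0,0,-0.19,0],[-1.5,-6,-110,0,0,-0.19,0],[-1.5,-6,-110,0,0,-0.19,0]]'
python3 - <<'E'
from h import *
import cv2
s=read_state();print(s["position"],s["joint_positions"])
a,d=camera("wrist");cv2.imwrite("pics/w3.png",cv2.resize(a[...,::-1],(800,600),interpolation=cv2.INTER_CUBIC))
E
```

```text
t: 5.0
position: [0.5429, 0.0165, 0.2801]
tool_rot: [0.001, 0.423, 0.906, 0.0]
force: [0.2, 1.2, -0.5]
finger_gap: -0.0001
gripper_force: 0.0
[0.54288527 0.01645826 0.28011844] [-1.15005437e-01 -6.49799575e-03  1.68073549e+00  1.40833089e-04
  1.46518907e+00 -8.12001581e-01]
```

View pics/w3.png

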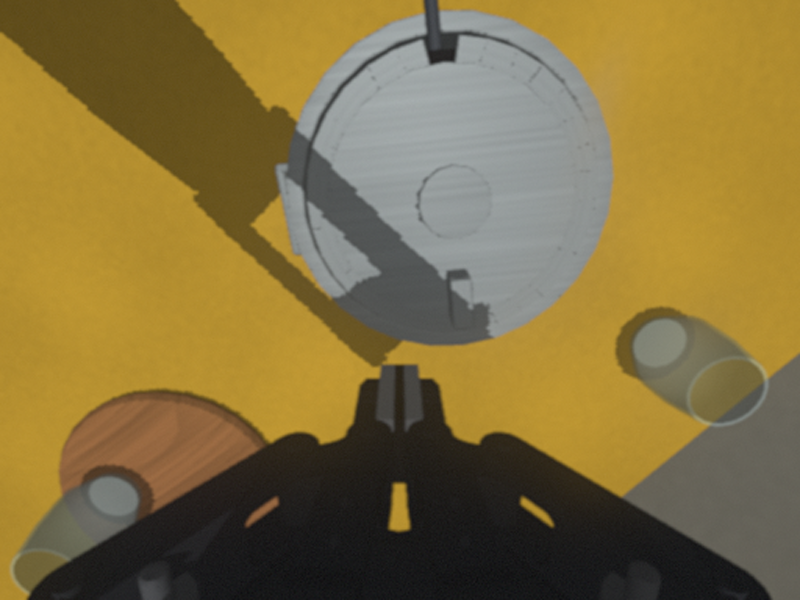

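The notch is at (442,50), nearly over the pin, which runs from (431,2) to (435,34). I'll check the remaining angle by projection.

```bash
python3 - <<'E'
from h import *
import cv2
k=.64;P={}
for n,u,v,z in(("knob",455.5,201,.181),("notch_out",441.5,37,.163),("notch_in",442.5,62,.163),("pin_o",431.5,2,.154),("pin_i",435,34,.154),("fin_in",459,272,.187),("rimL",290,180,.15),("rimR",612,180,.15)):
  p=P[n]=ray("wrist",u*k,v*k,z);q=p-P["knob"];print(n,p.round(4),np.hypot(*q[:2]).round(4),np.degrees(np.arctan2(q[1],q[0])).round(2)%360)
a,d=camera("wrist");cv2.imwrite("pics/w4.png",cv2.resize(a[0:60,250:320,::-1],(700,600),interpolation=cv2.INTER_CUBIC))
E
```

```text
knob [0.5294 0.0792 0.181 ] 0.0 0.0
notch_out [0.4704 0.1367 0.163 ] 0.0824 135.8
notch_in [0.4785 0.1283 0.163 ] 0.0707 136.05
pin_o [0.4548 0.1474 0.154 ] 0.1011 137.56
pin_i [0.466  0.1375 0.154 ] 0.0861 137.4
fin_in [0.556  0.0518 0.187 ] 0.0382 314.08
rimL [0.4497 0.0247 0.15  ] 0.0966 214.4
rimR [0.5983 0.149  0.15  ] 0.098 45.37
```

View pics/w4.png

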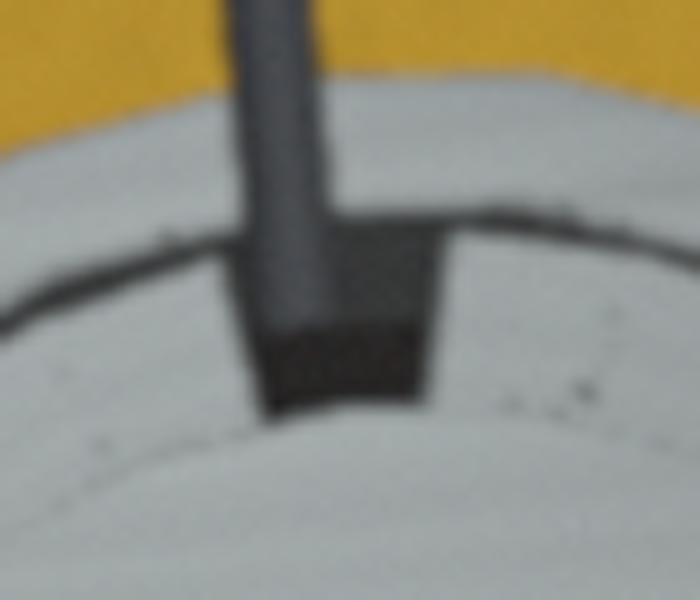

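The lid is about 2.1° short (CCW), so I'll push the fin another ~2 mm.

```bash
python3 -m inch '[[-2,0,40,0,0,-0.037,0],[-3,0,80,0,0,-0.037,0],[-3.5,0,110,0,0,-0.037,0],[-3.7,4,110,0,0,-0.037,0],[-3.7,10,110,0,0,-0.037,0],[-3.7,14,110,0,0,-0.037,0],[-3.7,17,110,0,0,-0.037,0],[-3.7,18.5,110,0,0,-0.037,0],[-3.7,19,110,0,0,-0.037,0],[-3.7,19,110,0,0,-0.037,0],[-3.7,19,110,0,0,-0.037,0],[-3.7,10,110,0,0,-0.037,0],[-3.7,0,100,0,0,-0.037,0],[0,0,60,0,0,0,0],[0,0,20,0,0,0,0],[0,0,0,0,0,0,0],[0,0,0,0,0,0,0],[0,0,0,0,0,0,0]]'
python3 - <<'E'
from h import *
import cv2
s=read_state();print(s["position"])
a,d=camera("wrist");cv2.imwrite("pics/w5.png",cv2.resize(a[0:60,250:320,::-1],(700,600),interpolation=cv2.INTER_CUBIC))
E
```

```text
t: 6.6
position: [0.5432, 0.0162, 0.2811]
tool_rot: [0.002, 0.422, 0.906, 0.001]
force: [0.3, 0.6, -0.9]
finger_gap: 0.0
gripper_force: 0.0
[0.54317242 0.01618827 0.28114603]
```

View pics/w5.png

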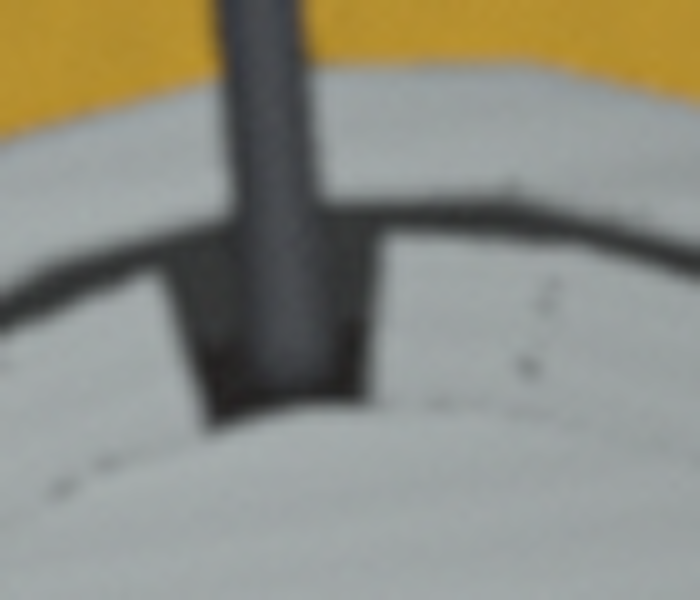

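```bash
python3 - <<'E'
from h import *
c=calibration("wrist");C=np.array([.5300,.0790])
for n,x,y,z in(("no",272,250,.163),("ni",288,412,.163),("no",272,250,.160),("ni",288,412,.160),("po",263,100,.154),("pm",276,200,.154),("pi",290,360,.154)):
  p=ray("wrist",250+x/10-.45,y/10-.45,z,c);q=p[:2]-C;print(n,z,p.round(4),np.hypot(*q).round(4),np.degrees(np.arctan2(q[1],q[0])).round(2))
E
```

```text
no 0.163 [0.4672 0.1329 0.163 ] 0.0828 139.33
ni 0.163 [0.476  0.1249 0.163 ] 0.0709 139.59
no 0.16 [0.4669 0.1336 0.16  ] 0.0834 139.12
ni 0.16 [0.4759 0.1255 0.16  ] 0.0713 139.34
po 0.154 [0.4586 0.1426 0.154 ] 0.0957 138.31
pm 0.154 [0.4642 0.1379 0.154 ] 0.0883 138.18
pi 0.154 [0.473  0.1297 0.154 ] 0.0762 138.35
```

The remaining error is about +1°, or 1.5 mm at the notch, which is inside the 3 mm tolerance. I'll move over the knob and press.

```bash
python3 -m inch '[[56,30,0,0,0,0,0],[56,30,0,0,0,0,0],[56,30,0,0,0,0,0],[56,30,40,0,0,0,0],[56,30,80,0,0,0,0],[56,30,92,0,0,0,0],[56,30,98,0,0,0,0],[56,30,102,0,0,0,0],[56,30,104,0,0,0,0],[56,30,106,0,0,0,0],[56,30,108,0,0,0,0],[56,30,110,0,0,0,0],[56,30,110,0,0,0,0]]'
```

```text
t: 7.73
position: [0.5307, 0.0785, 0.1713]
tool_rot: [0.001, 0.422, 0.906, 0.0]
force: [-1.6, -0.6, 4.0]
finger_gap: 0.0003
gripper_force: 1.8
```

```bash
python3 -m inch '[[0,0,1,0,0,0,0],[0,0,2,0,0,0,0],[0,0,3,0,0,0,0],[0,0,4,0,0,0,0],[0,0,5,0,0,0,0],[0,0,5,0,0,0,0]]'
```

```text
t: 8.23
position: [0.5309, 0.0785, 0.1678]
tool_rot: [0.002, 0.422, 0.907, 0.0]
force: [-8.0, -0.7, 16.8]
finger_gap: -0.0004
gripper_force: 8.4
```

Force has risen to 17 N at z = 0.168, so the lid has reached its stop. I'll press slightly more, then retreat and check.

```bash
python3 -m inch '[[0,0,1,0,0,0,0],[0,0,2,0,0,0,0],[0,0,2,0,0,0,0],[0,0,0,0,0,0,0],[0,0,-10,0,0,0,0],[0,0,-50,0,0,0,0],[0,0,-90,0,0,0,0],[-56,-30,-115,0,0,0,0],[-56,-30,-115,0,0,0,0],[-56,-30,-115,0,0,0,0],[-56,-30,-115,0,0,0,0],[-56,-30,-115,0,0,0,0]]'
python3 - <<'E'
from h import *
import cv2
a,d=camera("wrist");c=calibration("wrist");P=np.array(c["pose"])
cv2.imwrite("pics/w6.png",cv2.resize(a[...,::-1],(800,600)))
v,u=np.nonzero(d>0);z=d[v,u];W=np.c_[(u-c["cx"])/c["fx"]*z,(v-c["cy"])/c["fy"]*z,z]@P[:3,:3].T+P[:3,3]
r=np.hypot(W[:,0]-.53,W[:,1]-.079)
for n,lo,hi in(("knob",0,.017),("lid",.025,.038),("rim",.09,.097)):print(n,np.median(W[(r>lo)&(r<hi)&(W[:,2]<.2),2]))
E
```

```text
t: 9.23
position: [0.5425, 0.0169, 0.2789]
tool_rot: [-0.0, 0.422, 0.906, 0.0]
force: [0.0, 0.2, 0.8]
finger_gap: -0.0
gripper_force: 0.0
knob 0.16820532743030026
lid 0.15062480845524262
rim 0.1502293038238144
```

View pics/w6.png

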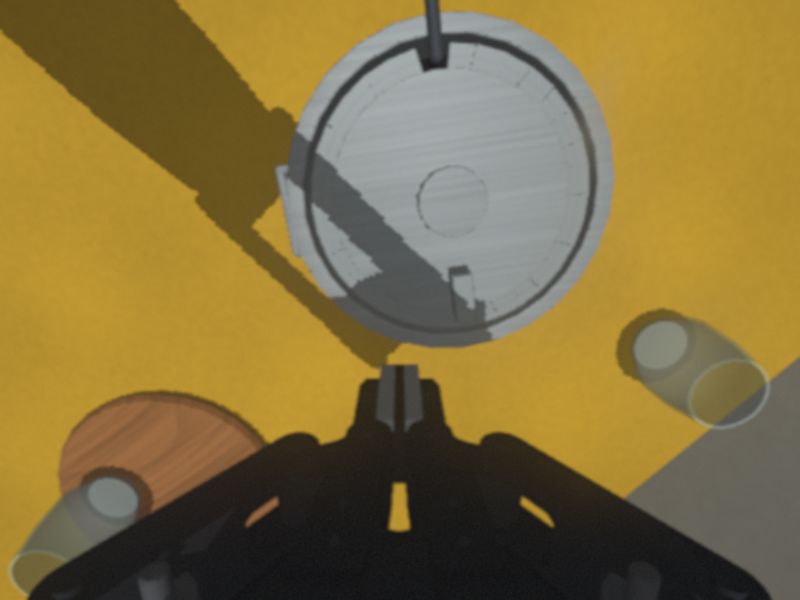

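The lid is flush with the rim (0.1506 m against 0.1502 m). The pin sits in the notch at (434,55), and the glasses and board visible here have not moved.

```bash
python3 -c "
from cell import *
print(job_done())"
```

```text
the job is handed in; nothing more can be done
None
```

The lid is turned with its notch over the pin and pressed fully home, level with the rim to within 0.5 mm; nothing else was touched, and I handed the job in at about 9 s (no verdict was returned).

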